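Sign out a battery pack from the workshop charger

ROBOT

A 7-joint arm with a two-finger parallel gripper is mounted at the origin on the work surface. World frame = base frame: x ahead of the robot, y to its left, z up, the work surface at z = 0. Lengths are in mm, angles in rad, forces in N, time in s.
With the tool pointing down it reaches from about 425 to 1025 mm from the base axis. Payload 9.4 kg.
Tool frame: the origin (TCP) lies on the centre line of the jaws, within the pads' length; the fingertips stand 22 mm ahead of it and the grasp point (between the pads) lies 3 mm ahead of it; z points along the fingers, y is the line along which they close (so a half turn about z gives the same grasp; the last joint's range is limited). The gripper opens to 93 mm and grips with 3 to 60 N. Pads are 15 mm wide; open, the fingers measure 128 mm over their backs; the gripper's body (75 mm by 188 mm) begins 65 mm behind the grasp point.
Start: joints at [1.199, 0.599, -0.003, 1.599, 0.002, 0.943, -0.08], TCP at [210.637, -693.726, 207.718] pointing down, gripper open.
Joint ranges: [-2.57, 2.57], [-0.35, 1.97], [-1.29, 1.29], [0.11, 2.56], [-1.05, 4.19], [0.11, 1.86], [-2.63, 2.63]. Speed limits (rad/s): [2.22, 2.22, 3.01, 3.01, 3.14, 3.14, 3.14].

INTERFACE

Orientations are given as a unit quaternion [x, y, z, w].
In Python, from workcell import robot gives the robot as it stands.
- The arm moves only by the shell command python3 -m jog 'ROWS'. ROWS is JSON, a list of rows, each an object with "offset": the shift along the world's x, y, z in cm, a list of three; "yaw": the turn about the world's z in degrees; "gripper": the gripper's target within -1 to 1 (shut at 1, half-way at 0, fully open at -1). A call has 1 to 12 rows; each row is the pose to reach, as a shift and turn from the pose commanded when the call began; what a row does not reach only later rows make up. A row lasts 1/8 s, in which the tool goes at most 62.5 mm and 10.7 degrees, less where a joint would pass 70% of its speed; a pose out of reach is approached as far as the arm can. A call with a gripper value outside its range is refused whole. The fingers move at their own pace and stop on an object; the grip force is fixed at half the most. Time passes only in rows, so rows that repeat a pose let the fingers close. It gives the time, the measured TCP pose, the force, the opening and the grip force at its end, in the units of the state.
- robot.sense(): the state, without advancing time (a new reading comes with each control period).
- robot.grab_frame(name): name is "scene" or "top" or "wrist"; returns the picture (420x560x3 uint8, red, green, blue); there is no depth.
- robot.get_calibration(name): a dict with "fov_y" (degrees; the focal length in pixels is half the picture's height over the tangent of half this angle, whatever the lens; pixels are square), "cx", "cy" (the principal point, pixels), "xyz" and "rotation" of the camera in the world; the wrist camera has in their place "tool_from_camera" (4x4, takes a point from camera to tool coordinates, whose origin is the TCP and whose axes are the flange's). Camera axes: x right, y down, z forward; pixel columns grow to the right and rows downward; lengths in mm; the calibration is good to about 2 mm. A picture is of the moment at which its call begins: read the wrist's pose just before it. get_calibration takes no time and is no camera call.
- robot.close_job(): hands the job in; it is judged then, once.
The state is a dict: "clock": time; "q": joint angles; "qd": joint speeds; "joint_efforts": joint torques, N m; "position": TCP position; "ee_rot": TCP orientation; "force": force on the tool from outside, world axes, zero at the start; "moment": the same for the moment, N m; "grip_width": finger opening in mm; "grasp_force": force on a finger pad.
Only numpy, scipy, OpenCV 4.12 (cv2) and the standard library are available. Lean on these libraries where they do the work, as an engineer would, in place of code of your own. Each camera call takes 0.05 s, during which the arm holds its last target. There are 200 camera calls.

TASK

Sign out the taller of the two battery packs on the bench: first hang the flat metal tag by its hole on the upright post of the charger that holds the taller pack, and let go of it. Then pinch the two catches on the sides of that pack together, draw it straight up out of its charger, and finish while holding it by the catches, upright and still, a good hand's breadth clear above the charger; do not put it down. Leave the shorter pack in its charger and the other things on the bench where they are.

Things in the scene. Friction and masses are not known exactly. Their poses are not given: they have to be found in the camera images.
- tag: Loose flat aluminium tag, 60 x 28 x 8 mm, about 35 g, lying flat on the bench. Origin: centre of its underside. x along its length, z up through its thickness. A 14 mm round hole goes through it, centred 15 mm from the origin towards +x; the solid half towards -x is the part to hold
- tag_eye (a point): Centre of the tag's hole, half way through its thickness
- charger_tall: Grey plastic bench charger fixed to the bench, 182 x 96 mm and 50 mm high, holding the taller battery pack. Origin: on the bench, under the middle of the battery well; z up. x runs from the front deck to the well: the body spans x -135 to +47 mm, y -48 to +48 mm. A steel tag post stands on the flat front deck at x = -90 mm
- post_tall (a point): Foot of the tag post of that charger, on its deck, 50 mm above the bench. The post is 8 mm thick and stands 38 mm up from here, its tip tapered; the tag on it rests on the deck
- charger_short: Grey plastic bench charger fixed to the bench, 182 x 96 mm and 50 mm high, holding the shorter battery pack. Origin: on the bench, under the middle of the battery well; z up. x runs from the front deck to the well: the body spans x -135 to +47 mm, y -48 to +48 mm. A steel tag post stands on the flat front deck at x = -90 mm. Same build as the other charger, which of the two stands left and right varies
- post_short (a point): Foot of the tag post of the charger with the shorter pack (not to be used)
- pack_tall: The taller battery pack, black plastic box 68 (x) x 50 (y) x 105 mm high, about 0.45 kg, standing in the charger's well, its lowest 40 mm inside; the well's mouth is 71 x 52 mm. Origin: centre of its underside, 10 mm above the bench while seated; z up along the pack; the axes are those of its charger
- pack_tall_left (a joint): Spring catch in the +y side of the taller pack. Its value is how far it is pressed in, 0 (out, as at rest) to 0.005 m (fully in). Spring: 3.2 N at first touch, 7.2 N fully in. The pack comes free when both catches are at least 0.004 in; otherwise a tooth under the charger's lip holds it
- pack_tall_right (a joint): Spring catch in the -y side of the taller pack. Its value is how far it is pressed in, 0 (out, as at rest) to 0.005 m (fully in). Spring: 3.2 N at first touch, 7.2 N fully in. The pack comes free when both catches are at least 0.004 in; otherwise a tooth under the charger's lip holds it
- pack_tall_left_pad (a point): Middle of the outer face of the grey thumb pad of the +y catch. The pad is 26 mm wide (x) and 28 high, stands 6 mm proud of the pack's side and slides in along y. The middle is 75 mm above the pack's underside, so 85 mm above the bench while seated and 30 mm below the pack's top. Over both pads: 62 mm, 52 mm when both are fully in
- pack_tall_right_pad (a point): The same point on the -y catch
- pack_short: The shorter battery pack, 68 x 50 x 70 mm high, seated in the other charger in the same way. Origin: centre of its underside. To be left alone
- jar: Bystander: amber glass jar with a steel lid, 52 mm across, 75 high. Origin: on its underside, near its middle
- sanding_block: Bystander: cork sanding block 70 x 45 x 28 mm. Origin: on its underside, near its middle
- screwdriver: Bystander: screwdriver. Origin: on its underside, near its middle
- hammer: Bystander: hammer. Origin: on its underside, near its middle
- wrench: Bystander: flat spanner. Origin: on its underside, near its middle
- tin: Bystander: steel tin 66 mm across, 90 high. Origin: on its underside, near its middle
- pliers: Bystander: pliers. Origin: on its underside, near its middle

How it is judged (in metres and radians):
On the way, in this order (a step that is already met when the one before it is completed fails the run):
1. the tag hangs on the post of the taller pack's charger, let go (horizontal distance between tag_eye and post_tall below 0.007 m and z of tag_eye in the frame of post_tall between -0.005 and 0.018 m and contact force between the fingers and tag below 0.1 N), for 0.2 s.
2. both catches of the taller pack are pinched in while it still sits in its charger (value of joint each of pack_tall_left, pack_tall_right above 0.003 m and height (world z) of pack_tall below 0.03 m), for 0.05 s.
At the end, for the whole second after the job is handed in: Tag round the right post (hole within 7 mm of its axis, under 18 mm above the deck), let go; taller pack in the fingers, both catches in by 3 mm or more, underside over 90 mm above the bench, within 0.3 rad of upright, still, touching nothing else; shorter pack seated (all of step 1 and value of joint each of pack_tall_left, pack_tall_right above 0.003 m and height (world z) of pack_tall above 0.09 m and angle between pack_tall's own z axis and vertical below 0.3 rad and linear speed of pack_tall below 0.03 m/s and contact force between the fingers and pack_tall above 3 N and contact force between each of charger_tall, charger_short, pack_short, tag, jar, sanding_block, screwdriver, hammer, wrench, tin, pliers and pack_tall below 0.05 N and z of pack_short in the frame of charger_short below 0.02 m); the arm keeps its last pose, push and grip.
It fails at once if the shorter pack is shifted by more than 15 mm (distance of pack_short from where it was at the start of the episode above 0.015 m).
It fails at once if a bystander is shifted by more than 30 mm (distance of any of jar, sanding_block, screwdriver, hammer, wrench, tin, pliers from where it was at the start of the episode above 0.03 m).
It also fails if it takes over 53 s, if anything falls off the work surface, if the arm or the gripper's body presses on something with over 40 N, if the wrist force passes 120 N, or if a joint passes its speed limit or range.

## Working session

There is one attempt and no reset: what is moved stays moved. The work goes in short steps, Python scripts to look and compute and a shell command to move; the robot and the scene stay as the last step left them, time stands still between calls to the robot, and variables do not carry over. Pictures are saved under pics/ and viewed, at most 10 in all, crops included, and the job is handed in when it is done.

```bash
mkdir -p pics; cat > h.py <<'E'
import numpy as np, cv2
from scipy.spatial.transform import Rotation as R
from workcell import robot
def cam(n):
    c=robot.get_calibration(n); f=210/np.tan(np.radians(c['fov_y'])/2)
    if 'xyz' in c: Rm=np.array(c['rotation']); t=np.array(c['xyz'])
    else:
        s=robot.sense(); T=np.array(c['tool_from_camera']); Rt=R.from_quat(s['ee_rot']).as_matrix()
        Rm=Rt@T[:3,:3]; t=Rt@T[:3,3]+np.array(s['position'])
    if Rm.shape!=(3,3): Rm=R.from_quat(Rm.ravel()).as_matrix()
    return f,c['cx'],c['cy'],Rm,t
def ray(C,u,v,z):
    f,cx,cy,Rm,t=C; d=Rm@np.array([(u-cx)/f,(v-cy)/f,1]); return t+d*(z-t[2])/d[2]
def proj(C,p):
    f,cx,cy,Rm,t=C; q=Rm.T@(np.array(p)-t); return f*q[0]/q[2]+cx, f*q[1]/q[2]+cy
def snap(n,name):
    C=cam(n); im=robot.grab_frame(n); np.save(f'pics/{name}.npy',im); cv2.imwrite(f'pics/{name}.png',cv2.cvtColor(im,cv2.COLOR_RGB2BGR)); return C,im
E
python3 - <<'E'
from h import *
for n in('scene','top'):
    C,_=snap(n,n); print(n,robot.get_calibration(n))
print(robot.get_calibration('wrist'));print(robot.sense())
E
```

```text
scene {'fov_y': 57.3412316153443, 'cx': 280.84845743251196, 'cy': 207.02475801520808, 'xyz': array([1183.73237616,  404.28543346,  843.58849364]), 'rotation': array([ 0.45866511,  0.80094477, -0.33732782, -0.18526666])}
top {'fov_y': 52.358590514946385, 'cx': 278.5025168058963, 'cy': 200.8447237881152, 'xyz': array([ 348.24907359,   22.8051056 , 1114.41486494]), 'rotation': array([-0.69735599,  0.71075865, -0.06333557,  0.06712203])}
{'fov_y': 66.43665610448468, 'cx': 275.38314469789015, 'cy': 211.7919214824941, 'tool_from_camera': array([[-1.26536532e-03, -9.63780211e-01, -2.66694777e-01,
         7.32105856e+01],
       [ 9.99999145e-01, -1.13127661e-03, -6.56414146e-04,
        -1.91895492e-01],
       [ 3.30933399e-04, -2.66695380e-01,  9.63780818e-01,
        -1.77062983e+02],
       [ 0.00000000e+00,  0.00000000e+00,  0.00000000e+00,
         1.00000000e+00]])}
{'clock': 0.1, 'q': array([ 1.19928661,  0.60006853, -0.00253098,  1.60002396,  0.00180412,
        0.94290569, -0.07982319]), 'qd': array([ 7.57254597e-04, -2.07914289e-03, -5.73278429e-04, -2.50478848e-03,
        3.01283962e-04,  1.95883395e-03, -1.86690434e-05]), 'joint_efforts': array([ 6.55229960e-03, -7.66552377e+01,  1.50339268e+00, -2.52940267e+01,
       -5.22621651e-02,  1.36054616e-02,  6.90405591e-05]), 'position': array([ 210.50327513, -693.30617141,  206.93886759]), 'ee_rot': array([ 9.89153301e-01,  1.46885178e-01, -1.72343905e-04, -6.80302624e-04]), 'force': array([-0.362144  , -0.50709667, -0.67903134]), 'moment': array([-0.02138102,  0.03434779,  0.02051341]), 'grasp_force': 0.0, 'grip_width': 93.20596799852669}
```

View pics/top.png

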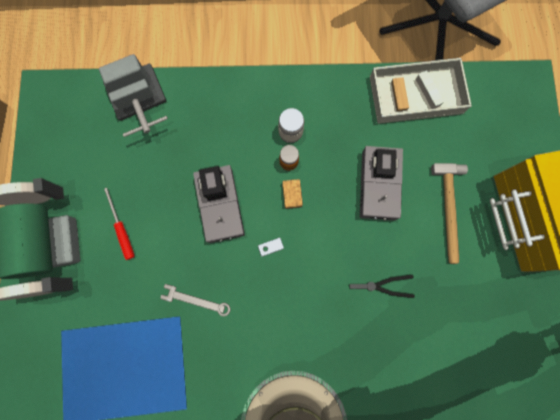

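View pics/scene.png

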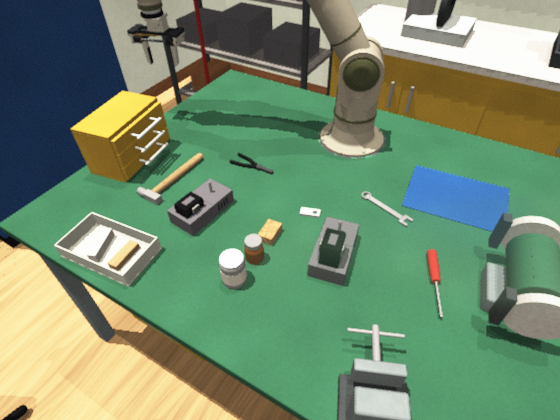

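The taller pack is in the charger at top-view (219,205), on the robot's left. Its post is near (220,220) and the tag is near (271,247) with its hole on the left end (265,248). The shorter pack is at (385,163).

```bash
python3 - <<'E'
from h import *
im=np.load('pics/top.npy');C=cam('top')
def comp(m,box):
    x0,y0,x1,y1=box; k=np.zeros(m.shape,np.uint8); k[y0:y1,x0:x1]=m[y0:y1,x0:x1]
    c=max(cv2.findContours(k,0,2)[0],key=cv2.contourArea); return c,cv2.minAreaRect(c)
i=im.astype(int)
c,r=comp((i.min(2)>130).astype(np.uint8),(250,230,295,265)); print('tag',r,[ray(C,*p,8)[:2].round(1) for p in cv2.boxPoints(r)],ray(C,*r[0],8))
print('hole',ray(C,265,248,4))
for b in((185,155,250,250),(355,140,410,225)):
    m=((i[...,1]-i[...,0])<18).astype(np.uint8); c,r=comp(m,b); print('ch',r,[ray(C,*p,50)[:2].round(1) for p in cv2.boxPoints(r)])
print('post foot',ray(C,220,220,50))
for p in [(291,120),(289,157),(292,194),(385,163)]: print(p,ray(C,*p,50))
E
```

```text
tag ((270.29559326171875, 246.43792724609375), (11.790135383605957, 23.836576461791992), 70.01689910888672) [array([440.1,  84.4]), array([460.1,  26. ]), array([431.2,  16.2]), array([411.4,  74.3])] [435.66964133  50.24286907   8.        ]
hole [432.20809978  64.12624428   4.        ]
ch ((217.98696899414062, 203.5992889404297), (74.20354461669922, 39.46121597290039), 79.04593658447266) [array([629.9, 248.8]), array([647.8, 149.2]), array([458.9, 113.5]), array([442. , 210.1])]
ch ((380.7950134277344, 183.1380157470703), (40.77305603027344, 73.44237518310547), 2.0825653076171875) [array([ 496.6, -174.8]), array([ 688.5, -191.9]), array([ 682.3, -297.1]), array([ 490.9, -276.7])]
post foot [501.09715385 174.77670578  50.        ]
(291, 120) [762.62247139 -10.11558823  50.        ]
(289, 157) [661.92944934  -2.55484248  50.        ]
(292, 194) [564.24604797  -7.94509045  50.        ]
(385, 163) [ 640.86679456 -249.10232382   50.        ]
```

```bash
python3 -m jog '[{"offset":[3,4,0],"yaw":8,"gripper":-1},{"offset":[6,9,0],"yaw":16,"gripper":-1},{"offset":[9,14,0],"yaw":24,"gripper":-1},{"offset":[12,19,0],"yaw":32,"gripper":-1},{"offset":[15,24,0],"yaw":40,"gripper":-1},{"offset":[18,29,0],"yaw":48,"gripper":-1},{"offset":[20,34.5,0],"yaw":56,"gripper":-1},{"offset":[22,40,0],"yaw":64,"gripper":-1},{"offset":[23,46,0],"yaw":72,"gripper":-1},{"offset":[23,52,0],"yaw":80,"gripper":-1},{"offset":[23,58,0],"yaw":86,"gripper":-1},{"offset":[23,64,0],"yaw":92,"gripper":-1}]' && python3 -m jog '[{"offset":[0,4,-2],"yaw":0,"gripper":-1},{"offset":[0.3,8,-5],"yaw":0,"gripper":-1},{"offset":[0.3,8.7,-7],"yaw":0,"gripper":-1},{"offset":[0.3,8.7,-7],"yaw":0,"gripper":-1},{"offset":[0.3,8.7,-7],"yaw":0,"gripper":-1}]'; python3 - <<'E'
from h import *
C,im=snap('wrist','w1'); s=robot.sense(); print(s['clock'],s['position'],s['q'][6],R.from_quat(s['ee_rot']).as_matrix()[:,1])
E
```

```text
clock: 1.6
position: [440.4, -52.0, 207.8]
ee_rot: [0.58, 0.814, 0.0, 0.0]
force: [1.4, -0.3, -0.2]
grip_width: 93.3
grasp_force: 0.0
clock: 2.22
position: [443.8, 32.8, 138.1]
ee_rot: [0.582, 0.813, -0.0, 0.0]
force: [0.3, 0.2, 0.6]
grip_width: 93.0
grasp_force: 0.0
2.275 [443.95585726  32.58573717 138.36819656] -0.2929342160786603 [9.46538159e-01 3.22591244e-01 6.35257103e-04]
```

View pics/w1.png

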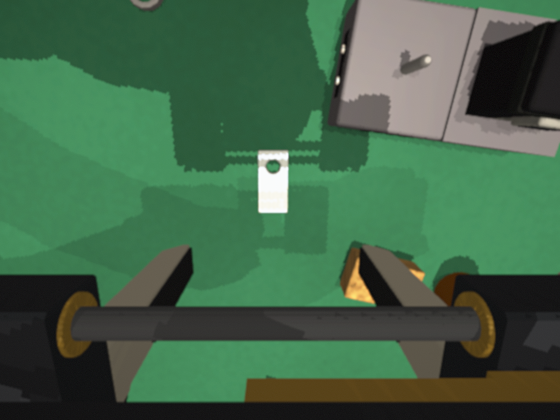

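The wrist view shows the tag at (258–288, 151–213) with its hole at (273,167). The charger's post has its foot near (405,69) and its tip at (427,61).

```bash
python3 - <<'E'
from h import *
im=np.load('pics/w1.npy');C=cam('wrist');i=im.astype(int)
m=((i.min(2)>130)).astype(np.uint8);m[:130]=0;m[230:]=0;m[:,:240]=0;m[:,310:]=0
ct=cv2.findContours(m,1,2)[0];c=max(ct,key=cv2.contourArea);r=cv2.minAreaRect(c);print(r)
P=[ray(C,*p,8)[:2] for p in cv2.boxPoints(r)];print(np.round(P,1),np.mean(P,0))
h=(i.max(2)<125).astype(np.uint8)[155:180,263:283]
M=cv2.moments(h,True);u,v=263+M['m10']/M['m00'],155+M['m01']/M['m00'];print('hole',u,v,M['m00'],ray(C,u,v,6))
print('TCP proj',proj(C,robot.sense()['position']),'grasp on z4',proj(C,[444,32.6,4]))
print('post foot',ray(C,404,70,50),'tip',ray(C,428,61,88))
d=((i.max(2)-i.min(2))<25)&(i.max(2)>110);d[:,:320]=0;d[170:]=0;d[:,470:]=0
c=max(cv2.findContours(d.astype(np.uint8),0,2)[0],key=cv2.contourArea)
print('deck',cv2.approxPolyDP(c,6,True).reshape(-1,2).tolist())
# front edge, near edge corners
for p in [(358,0),(332,124),(443,140),(475,9)]: print(p,ray(C,*p,50)[:2])
E
```

```text
((273.0, 181.5), (61.0, 30.0), 90.0)
[[412.   73.2]
 [438.9  82.3]
 [458.7  25.9]
 [430.4  16.3]] [434.99672415  49.44950239]
hole 273.53225806451616 164.7258064516129 62.0 [430.12382774  65.45961596   6.        ]
TCP proj (np.float64(276.7140243140282), np.float64(252.70947479621253)) grasp on z4 (np.float64(276.1832232943976), np.float64(200.2444759056436))
post foot [500.00143351 171.28338358  50.        ] tip [500.95972868 171.40735495  88.        ]
deck [[359, 0], [340, 121], [357, 123], [364, 96], [381, 94], [389, 100], [389, 132], [440, 138], [469, 8]]
(358, 0) [448.51225685 203.42730789]
(332, 124) [462.41387454 116.44055061]
(443, 140) [551.98751199 133.66267663]
(475, 9) [531.72891467 225.58469279]
```

```bash
python3 -m jog '[{"offset":[-0.3,0.05,-5],"yaw":0,"gripper":-0.4},{"offset":[-0.35,0.05,-9],"yaw":0,"gripper":-0.2},{"offset":[-0.35,0.05,-11.3],"yaw":0,"gripper":-0.2},{"offset":[-0.35,0.05,-11.3],"yaw":0,"gripper":-0.2},{"offset":[-0.35,0.05,-11.3],"yaw":0,"gripper":1},{"offset":[-0.35,0.05,-11.3],"yaw":0,"gripper":1},{"offset":[-0.35,0.05,-11.3],"yaw":0,"gripper":1},{"offset":[-0.35,0.05,-11.3],"yaw":0,"gripper":1},{"offset":[-0.35,0.05,-11.3],"yaw":0,"gripper":1}]'
```

```text
clock: 3.4
position: [440.2, 33.7, 24.9]
ee_rot: [0.582, 0.814, 0.0, 0.0]
force: [0.0, -0.7, 0.9]
grip_width: 10.5
grasp_force: 0.0
```

```bash
python3 -m jog '[{"offset":[0,0,0],"yaw":0,"gripper":1},{"offset":[0,0,0],"yaw":0,"gripper":1}]'; python3 - <<'E'
from h import *
C,im=snap('wrist','w2')
E
```

```text
clock: 3.65
position: [440.1, 33.8, 24.7]
ee_rot: [0.581, 0.814, -0.0, -0.0]
force: [0.4, 0.1, -0.1]
grip_width: 0.2
grasp_force: 0.0
```

View pics/w2.png

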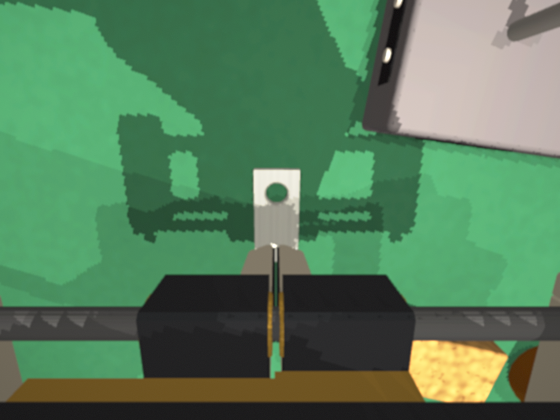

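```bash
python3 - <<'E'
from h import *
C=cam('wrist');s=robot.sense()
print('hole',ray(C,277,193,4),'far corners',ray(C,254,169,8),ray(C,300,169,8))
x=R.from_quat(s['ee_rot']).as_matrix()
for z in (19,22): print(proj(C,s['position']+x[:,2]*z), proj(C,s['position']+x[:,2]*z+x[:,0]*7.5))
E
```

```text
hole [430.08545506  63.95745959   4.        ] far corners [411.83522279  74.28507056   8.        ] [438.15151582  83.25891759   8.        ]
(np.float64(276.60645984238386), np.float64(241.35410004596952)) (np.float64(276.6035511905429), np.float64(230.4229815465956))
(np.float64(276.5913274250374), np.float64(239.74053527024034)) (np.float64(276.5883148616218), np.float64(228.94487838537634))
```

```bash
python3 - <<'E'
from h import *
C=cam('wrist');s=robot.sense();x=R.from_quat(s['ee_rot']).as_matrix()
print('near end',proj(C,[444.6,22.1,8]),proj(C,[444.6,22.1,0]))
for z in (-20,-10,0,10,22):
  print(z,[np.round(proj(C,s['position']+x[:,2]*z+x[:,0]*a),0).tolist() for a in(0,7.5)])
im=cv2.imread('pics/w2.png')[150:330,200:360]; cv2.imwrite('pics/w2c.png',cv2.resize(im,None,fx=3.3,fy=3.3,interpolation=cv2.INTER_CUBIC))
E
```

```text
near end (np.float64(277.28921045718477), np.float64(260.61678566379896)) (np.float64(277.22683885684916), np.float64(255.74759156445054))
-20 [[277.0, 267.0], [277.0, 254.0]]
-10 [[277.0, 260.0], [277.0, 247.0]]
0 [[277.0, 253.0], [277.0, 241.0]]
10 [[277.0, 246.0], [277.0, 235.0]]
22 [[277.0, 240.0], [277.0, 229.0]]
```

View pics/w2c.png

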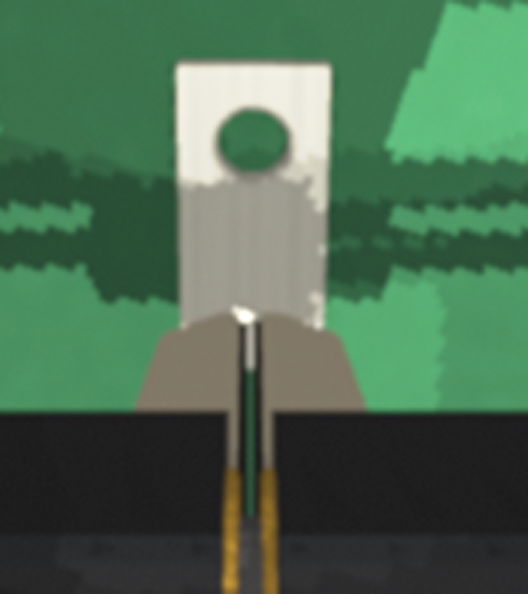

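The crop shows the shut fingertips standing over the tag's near end without having gripped it, and the tag hasn't moved. I'll reopen, then go lower in small steps while watching the force.

```bash
J(){ :; }; python3 -m jog '[{"offset":[0,0,1],"yaw":0,"gripper":-0.1},{"offset":[0,0,1],"yaw":0,"gripper":-0.1},{"offset":[0,0,0.5],"yaw":0,"gripper":-0.1},{"offset":[0,0,0],"yaw":0,"gripper":-0.1},{"offset":[0,0,-0.1],"yaw":0,"gripper":-0.1},{"offset":[0,0,-0.2],"yaw":0,"gripper":-0.1},{"offset":[0,0,-0.2],"yaw":0,"gripper":-0.1}]'; python3 -m jog '[{"offset":[0,0,-0.1],"yaw":0,"gripper":-0.1},{"offset":[0,0,-0.2],"yaw":0,"gripper":-0.1},{"offset":[0,0,-0.2],"yaw":0,"gripper":-0.1}]'
```

```text
clock: 4.58
position: [440.1, 33.8, 22.6]
ee_rot: [0.581, 0.814, -0.0, -0.0]
force: [-0.5, 0.4, -0.1]
grip_width: 51.0
grasp_force: 0.0
clock: 4.95
position: [440.1, 33.8, 20.7]
ee_rot: [0.581, 0.814, -0.0, 0.0]
force: [-0.0, 0.7, -0.3]
grip_width: 50.7
grasp_force: 0.0
```

```bash
python3 -m jog '[{"offset":[0,0,-0.1],"yaw":0,"gripper":-0.1},{"offset":[0,0,-0.2],"yaw":0,"gripper":-0.1},{"offset":[0,0,-0.3],"yaw":0,"gripper":-0.1},{"offset":[0,0,-0.3],"yaw":0,"gripper":-0.1}]'; python3 -m jog '[{"offset":[0,0,-0.1],"yaw":0,"gripper":-0.1},{"offset":[0,0,-0.2],"yaw":0,"gripper":-0.1},{"offset":[0,0,-0.2],"yaw":0,"gripper":-0.1}]';python3 -m jog '[{"offset":[0,0,-0.1],"yaw":0,"gripper":-0.1},{"offset":[0,0,-0.2],"yaw":0,"gripper":-0.1},{"offset":[0,0,-0.2],"yaw":0,"gripper":-0.1}]'
```

```text
clock: 5.45
position: [440.1, 33.8, 17.6]
ee_rot: [0.581, 0.814, -0.0, -0.0]
force: [-0.2, 0.0, 0.6]
grip_width: 50.9
grasp_force: 0.0
clock: 5.82
position: [440.1, 33.8, 15.6]
ee_rot: [0.581, 0.814, -0.0, -0.0]
force: [0.0, 0.3, -0.8]
grip_width: 51.2
grasp_force: 0.0
clock: 6.2
position: [440.1, 33.8, 13.6]
ee_rot: [0.581, 0.814, -0.0, -0.0]
force: [-0.7, 0.9, 0.2]
grip_width: 50.9
grasp_force: 0.0
```

```bash
python3 -m jog '[{"offset":[0,0,-0.1],"yaw":0,"gripper":-0.1},{"offset":[0,0,-0.2],"yaw":0,"gripper":-0.1},{"offset":[0,0,-0.2],"yaw":0,"gripper":-0.1}]'; python3 -m jog '[{"offset":[0,0,-0.1],"yaw":0,"gripper":-0.1},{"offset":[0,0,-0.2],"yaw":0,"gripper":-0.1},{"offset":[0,0,-0.2],"yaw":0,"gripper":-0.1}]'
```

```text
clock: 6.58
position: [440.1, 33.8, 11.6]
ee_rot: [0.581, 0.814, -0.0, -0.0]
force: [-0.6, 0.4, 0.2]
grip_width: 51.2
grasp_force: 0.0
clock: 6.95
position: [440.1, 33.8, 9.6]
ee_rot: [0.581, 0.814, -0.0, -0.0]
force: [0.2, -0.4, -0.3]
grip_width: 50.8
grasp_force: 0.0
```

```bash
python3 - <<'E'
from h import *
C,im=snap('wrist','w3');C2,a=snap('scene','s3')
b=cv2.resize(cv2.imread('pics/s3.png')[150:280,230:400],None,fx=3,fy=3,interpolation=cv2.INTER_CUBIC)
w=cv2.imread('pics/w3.png')[120:420,100:460]
o=np.zeros((420,800,3),np.uint8);b=cv2.resize(b,(440,336));o[:336,:440]=b;o[:300,440:]=w;cv2.imwrite('pics/c3.png',o)
print(proj(C2,[440,34,0]),proj(C2,robot.sense()['position']))
E
```

```text
(np.float64(304.27810798696584), np.float64(212.06502825145444)) (np.float64(304.29042823892354), np.float64(209.84038764721942))
```

View pics/c3.png

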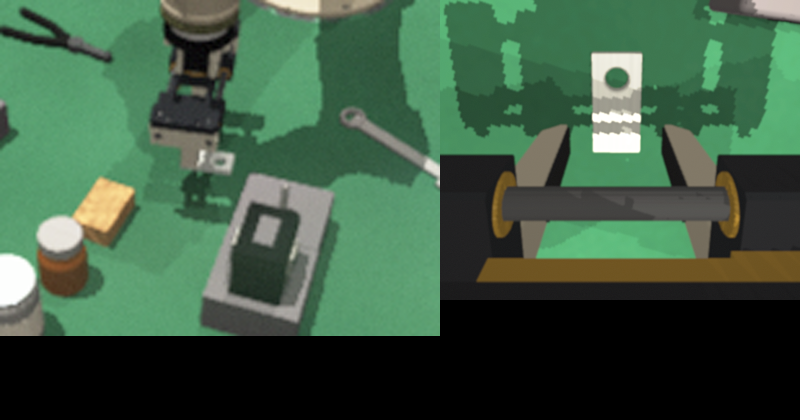

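The wrist view is consistent at two openings. It puts the fingertips about 15 mm behind the reported TCP rather than 22 mm ahead, so the tips are still about 25 mm up. I'll descend further, feeling for the bench.

```bash
python3 -m jog '[{"offset":[0,0,-0.5],"yaw":0,"gripper":-0.1},{"offset":[0,0,-1],"yaw":0,"gripper":-0.1},{"offset":[0,0,-1.5],"yaw":0,"gripper":-0.1},{"offset":[0,0,-1.8],"yaw":0,"gripper":-0.1},{"offset":[0,0,-1.8],"yaw":0,"gripper":-0.1}]'; python3 -m jog '[{"offset":[0,0,-0.1],"yaw":0,"gripper":-0.1},{"offset":[0,0,-0.2],"yaw":0,"gripper":-0.1},{"offset":[0,0,-0.2],"yaw":0,"gripper":-0.1}]';  python3 -m jog '[{"offset":[0,0,-0.1],"yaw":0,"gripper":-0.1},{"offset":[0,0,-0.2],"yaw":0,"gripper":-0.1},{"offset":[0,0,-0.2],"yaw":0,"gripper":-0.1}]'
```

```text
clock: 7.68
position: [439.9, 33.8, -8.8]
ee_rot: [0.581, 0.814, -0.0, -0.0]
force: [-0.5, 0.8, -0.6]
grip_width: 51.0
grasp_force: 0.0
clock: 8.05
position: [440.1, 33.8, -10.3]
ee_rot: [0.581, 0.814, 0.0, 0.0]
force: [-0.7, -0.8, -0.3]
grip_width: 50.9
grasp_force: 0.0
clock: 8.43
position: [440.2, 33.8, -10.7]
ee_rot: [0.581, 0.814, 0.001, 0.001]
force: [-3.0, 0.3, 33.7]
grip_width: 51.2
grasp_force: 16.7
```

Contact with the bench came at TCP z ≈ -10.5, so the tips are 10.5 mm behind the reported TCP, a 32.5 mm tool offset. I'll back off and grip.

```bash
python3 -m jog '[{"offset":[0,0,0.3],"yaw":0,"gripper":-0.1},{"offset":[0,0,0.3],"yaw":0,"gripper":0.2},{"offset":[0,0,0.3],"yaw":0,"gripper":1},{"offset":[0,0,0.3],"yaw":0,"gripper":1},{"offset":[0,0,0.3],"yaw":0,"gripper":1},{"offset":[0,0,0.3],"yaw":0,"gripper":1}]'
```

```text
clock: 9.18
position: [440.1, 33.8, -9.4]
ee_rot: [0.581, 0.814, -0.0, -0.0]
force: [-0.4, 0.3, -0.5]
grip_width: 27.5
grasp_force: 30.0
```

```bash
python3 -m jog '[{"offset":[0,0,2],"yaw":0,"gripper":1},{"offset":[0,0,6],"yaw":0,"gripper":1},{"offset":[0,0,11],"yaw":-6,"gripper":1},{"offset":[0.5,2,12],"yaw":-16,"gripper":1},{"offset":[1,4,12],"yaw":-26,"gripper":1},{"offset":[1.4,6,12],"yaw":-36,"gripper":1},{"offset":[1.8,8,12],"yaw":-46,"gripper":1},{"offset":[2.2,10,12],"yaw":-56,"gripper":1},{"offset":[2.6,12,12],"yaw":-66,"gripper":1},{"offset":[2.85,13.2,12],"yaw":-76,"gripper":1},{"offset":[2.85,13.2,12],"yaw":-86,"gripper":1},{"offset":[2.85,13.2,12],"yaw":-96,"gripper":1}]' && python3 -m jog '[{"offset":[0,0,0],"yaw":-2.6,"gripper":1},{"offset":[0,0,0],"yaw":-2.6,"gripper":1},{"offset":[0,0,0],"yaw":-2.6,"gripper":1}]'; python3 - <<'E'
from h import *
C,im=snap('wrist','w4'); s=robot.sense(); print(s['clock'],s['position'],s['q'][6],R.from_quat(s['ee_rot']).as_matrix()[:,0])
print(proj(C,[500.5,171.3,50]),proj(C,[500.5,171.3,88]))
E
```

```text
clock: 10.68
position: [468.3, 165.9, 110.6]
ee_rot: [0.994, 0.11, -0.0, 0.0]
force: [-0.3, -0.5, -0.4]
grip_width: 27.4
grasp_force: 30.0
clock: 11.05
position: [468.6, 165.7, 110.7]
ee_rot: [0.996, 0.091, -0.0, -0.0]
force: [-0.7, -0.4, -0.2]
grip_width: 27.8
grasp_force: 30.0
11.1 [468.6245869  165.64593479 110.71346643] -1.9907961965749208 [ 9.83611925e-01  1.80298551e-01 -1.16464105e-04]
(np.float64(276.02915747148376), np.float64(179.5518011601495)) (np.float64(276.1265265883217), np.float64(189.7407376200925))
```

View pics/w4.png

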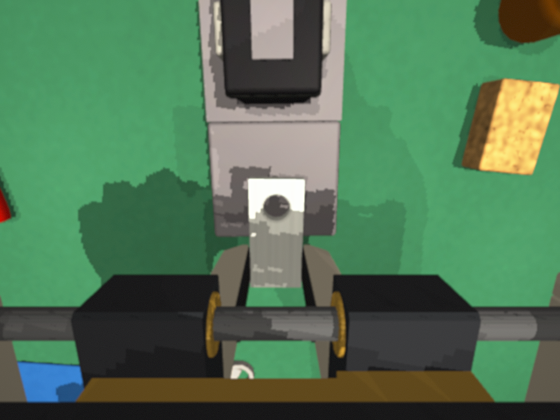

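The tag is held level with its hole at (276,206). The charger deck's front edge is at row 235, spanning 216–336, and its seam is at row 121, spanning 208–341.

```bash
python3 - <<'E'
from h import *
im=np.load('pics/w4.npy');C=cam('wrist');i=im.astype(int);s=robot.sense()
sub=(i[195:218,262:292].max(2)<140).astype(np.uint8);M=cv2.moments(sub,True);u,v=262+M['m10']/M['m00'],195+M['m01']/M['m00'];print(u,v,M['m00'])
print('hole z124/128',ray(C,u,v,124),ray(C,u,v,128))
g=(i[...,1]-i[...,0]>25)
def edge(row): 
    r=~g[row,190:360]; k=np.where(r)[0]; return 190+k.min(),190+k.max()
P=[]
for row in (130,150,170): 
    a,b=edge(row); A,B=ray(C,a,row,50),ray(C,b,row,50); m=(A+B)/2; P.append(m); print(row,a,b,m[:2],np.linalg.norm(A-B))
d=P[0]-P[2];ang=np.degrees(np.arctan2(d[1],d[0]));print('axis',ang)
f=ray(C,276,235,50);e=np.array([np.cos(np.radians(10.3)),np.sin(np.radians(10.3)),0]);
n=np.array([-e[1],e[0],0]);mid=np.mean(P,0)
print('post from front edge',f+45*e+n*np.dot(n,mid-f))
E
```

```text
275.8161616161616 207.03030303030303 495.0
hole z124/128 [498.6029902 171.1296052 124.       ] [499.62922185 171.3206139  128.        ]
130 208 339 [535.59075904 179.49875573] 94.13420168780598
150 209 338 [521.65854109 176.98570999] 94.21666101622135
170 210 338 [507.32840291 174.02368385] 95.04429877043582
axis 10.96371243661256
post from front edge [501.28193942 173.15709852  50.        ]
```

```bash
python3 -m jog '[{"offset":[0.07,0.06,-1.5],"yaw":0,"gripper":1},{"offset":[0.07,0.06,-2.7],"yaw":0,"gripper":1},{"offset":[0.07,0.06,-3.3],"yaw":0,"gripper":1},{"offset":[0.07,0.06,-3.8],"yaw":0,"gripper":1},{"offset":[0.07,0.06,-4.2],"yaw":0,"gripper":1},{"offset":[0.07,0.06,-4.2],"yaw":0,"gripper":1}]'; python3 -c "
from h import *
snap('wrist','w5');s=robot.sense();print(s['force'],s['moment'])"
```

```text
clock: 11.85
position: [469.2, 166.4, 68.5]
ee_rot: [0.996, 0.09, -0.0, 0.0]
force: [0.2, 0.2, -0.3]
grip_width: 27.3
grasp_force: 30.0
[ 0.3086214  -0.38623323  0.11545577] [-0.053869   -0.04935028  0.00138113]
```

View pics/w5.png

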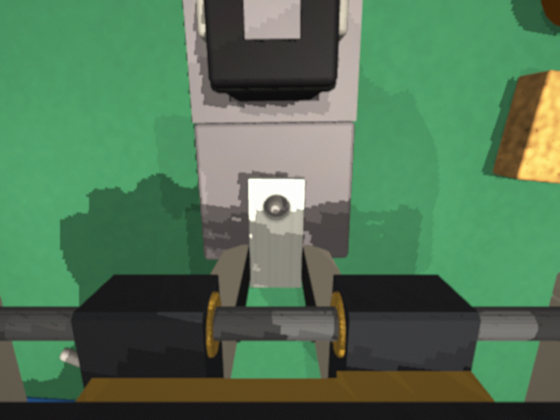

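The post tip shows centred in the hole at (276,206) with no contact force. I'll lower to the deck and release.

```bash
python3 -m jog '[{"offset":[0,0,-1],"yaw":0,"gripper":1},{"offset":[0,0,-2],"yaw":0,"gripper":1},{"offset":[0,0,-2.5],"yaw":0,"gripper":1},{"offset":[0,0,-2.6],"yaw":0,"gripper":1},{"offset":[0,0,-2.6],"yaw":0,"gripper":1}]' && python3 -m jog '[{"offset":[0,0,0],"yaw":0,"gripper":-0.1},{"offset":[0,0,0],"yaw":0,"gripper":-0.1},{"offset":[0,0,0],"yaw":0,"gripper":-0.1},{"offset":[0,0,0.5],"yaw":0,"gripper":-0.1},{"offset":[0,0,3],"yaw":0,"gripper":-0.1},{"offset":[0,0,8],"yaw":0,"gripper":-0.1},{"offset":[0,0,13],"yaw":0,"gripper":-1},{"offset":[0,0,17],"yaw":0,"gripper":-1},{"offset":[0,0,17],"yaw":0,"gripper":-1},{"offset":[0,0,17],"yaw":0,"gripper":-1}]'; python3 -c "
from h import *
snap('wrist','w6');s=robot.sense();print(s['position'],s['force'])"
```

```text
clock: 12.52
position: [469.3, 166.4, 42.7]
ee_rot: [0.996, 0.09, -0.0, 0.0]
force: [0.5, 0.6, -0.6]
grip_width: 27.7
grasp_force: 30.0
clock: 13.78
position: [468.9, 166.1, 212.5]
ee_rot: [0.996, 0.09, -0.0, 0.0]
force: [0.2, -0.5, -0.5]
grip_width: 86.4
grasp_force: 0.0
[468.70560286 166.03159666 211.93176492] [-0.01210406 -0.35766327  0.29976296]
```

View pics/w6.png

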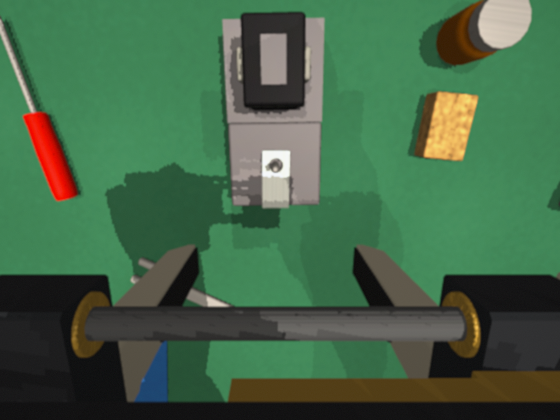

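The tag lies on the deck with the post through its hole at (276,165). The pack's top spans (241–306, 12–~98), its label is centred near (274,58), and the pads show at (239,65) and (308,65).

```bash
python3 - <<'E'
from h import *
im=np.load('pics/w6.npy');C=cam('wrist');i=im.astype(int);s=robot.sense()
m=(i.max(2)<75).astype(np.uint8);m[115:]=0;m[:,:230]=0;m[:,320:]=0
c=max(cv2.findContours(m,0,2)[0],key=cv2.contourArea);print(cv2.boundingRect(c))
l=((i.min(2)>85)).astype(np.uint8);l[95:]=0;l[:25]=0;l[:,:252]=0;l[:,297:]=0
c=max(cv2.findContours(l,0,2)[0],key=cv2.contourArea);r=cv2.boundingRect(c);print('label',r,ray(C,r[0]+r[2]/2,r[1]+r[3]/2,115))
x0,y0,w,h=cv2.boundingRect(cv2.convexHull(c))
for p in [(241,13),(304,13),(241,102),(305,102)]: print(p,ray(C,*p,115)[:2])
p=np.array([500.7,171.9]);
for a in (10,10.6,11): print(a,p+90*np.array([np.cos(np.radians(a)),np.sin(np.radians(a))]))
P=[]
g=(i[...,1]-i[...,0]>25)
for row in (40,60,80,100,130,150,170,190):
    k=np.where(~g[row,215:335])[0]+215;A,B=ray(C,k.min(),row,50),ray(C,k.max(),row,50);P.append(((A+B)/2)[:2]);
print(np.round(P,1),np.degrees(np.arctan(np.polyfit(*np.array(P).T,1)[0])),np.polyval(np.polyfit(*np.array(P).T,1),589))
x=R.from_quat(s['ee_rot']).as_matrix()[:,0];print('tool yaw',np.degrees(np.arctan2(x[1],x[0])))
E
```

```text
(241, 12, 66, 101)
label (260, 33, 27, 52) [587.8345707  189.26553314 115.        ]
(241, 13) [614.8508868  219.05512613]
(304, 13) [623.30564011 172.17846873]
(241, 102) [551.76617413 209.54178801]
(305, 102) [560.9595985  158.56265314]
10 [589.33269777 187.52833599]
10.6 [589.16418142 188.45562156]
11 [589.04644651 189.07280958]
[[615.2 195.5]
 [598.  191.9]
 [580.2 188.8]
 [562.  185. ]
 [533.4 179.4]
 [513.7 175.3]
 [493.1 171.6]
 [472.  167.3]] 11.121368264785477 190.31775369929565
tool yaw 10.294764638577472
```

```bash
python3 -m jog '[{"offset":[5,1,0],"yaw":0.7,"gripper":-1},{"offset":[10,2,0],"yaw":0.7,"gripper":-1},{"offset":[11.95,2.3,-2],"yaw":0.7,"gripper":-1},{"offset":[11.95,2.3,-6],"yaw":0.7,"gripper":-1},{"offset":[11.95,2.3,-10],"yaw":0.7,"gripper":-1},{"offset":[11.95,2.3,-13],"yaw":0.7,"gripper":-1},{"offset":[11.95,2.3,-15],"yaw":0.7,"gripper":-1},{"offset":[11.95,2.3,-15.7],"yaw":0.7,"gripper":-1},{"offset":[11.95,2.3,-15.7],"yaw":0.7,"gripper":-1}]' && python3 -m jog '[{"offset":[0,0,0],"yaw":0,"gripper":1},{"offset":[0,0,0],"yaw":0,"gripper":1},{"offset":[0,0,0],"yaw":0,"gripper":1},{"offset":[0,0,0],"yaw":0,"gripper":1},{"offset":[0,0,0],"yaw":0,"gripper":1},{"offset":[0,0,0],"yaw":0,"gripper":1}]'
```

```text
clock: 14.95
position: [588.3, 189.3, 54.8]
ee_rot: [0.995, 0.096, -0.001, 0.0]
force: [0.7, -0.4, 1.1]
grip_width: 92.7
grasp_force: 0.0
clock: 15.7
position: [589.1, 189.7, 56.4]
ee_rot: [0.995, 0.096, 0.0, -0.0]
force: [-1.4, 0.0, 7.8]
grip_width: 49.8
grasp_force: 30.0
```

```bash
python3 -m jog '[{"offset":[0,0,0],"yaw":0,"gripper":1},{"offset":[0,0,0],"yaw":0,"gripper":1},{"offset":[0,0,0],"yaw":0,"gripper":1}]'; python3 - <<'E'
from h import *
C,im=snap('wrist','w7');C2,a=snap('scene','s7')
b=cv2.imread('pics/s7.png')[150:300,270:400]
o=np.zeros((420,800,3),np.uint8);o[:,:364]=cv2.resize(b,(364,420),interpolation=cv2.INTER_CUBIC);o[:,364:]=cv2.imread('pics/w7.png')[:,62:498];cv2.imwrite('pics/c7.png',o)
print(robot.sense()['moment'])
E
```

```text
clock: 16.08
position: [589.1, 189.7, 56.5]
ee_rot: [0.995, 0.096, 0.0, -0.0]
force: [-2.1, 0.5, 7.7]
grip_width: 50.1
grasp_force: 30.0
[ 0.04502925  0.34164643 -0.01787542]
```

View pics/c7.png

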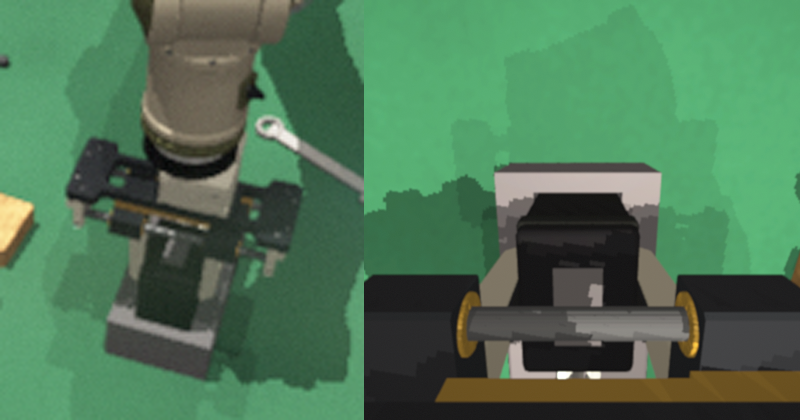

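Both fingers sit on the pack's sides over the pads, and the opening reads about 50 mm, so the catches should be fully in. I'll draw up gently and watch the force.

```bash
python3 -m jog '[{"offset":[0,0,0.1],"yaw":0,"gripper":1},{"offset":[0,0,0.2],"yaw":0,"gripper":1},{"offset":[0,0,0.3],"yaw":0,"gripper":1},{"offset":[0,0,0.3],"yaw":0,"gripper":1}]'; python3 -m jog '[{"offset":[0,0,0.2],"yaw":0,"gripper":1},{"offset":[0,0,0.5],"yaw":0,"gripper":1},{"offset":[0,0,0.7],"yaw":0,"gripper":1},{"offset":[0,0,0.7],"yaw":0,"gripper":1}]'
```

```text
clock: 16.68
position: [588.7, 189.3, 58.5]
ee_rot: [0.995, 0.096, -0.0, 0.0]
force: [0.5, -0.6, -4.8]
grip_width: 50.1
grasp_force: 30.0
clock: 17.18
position: [589.0, 189.4, 66.0]
ee_rot: [0.995, 0.096, 0.0, -0.0]
force: [-0.6, 0.3, -5.2]
grip_width: 49.6
grasp_force: 30.0
```

Force is about -5 N, which is the pack's weight, so the catches are free. I'll lift.

```bash
python3 -m jog '[{"offset":[0,0,0.7],"yaw":0,"gripper":1},{"offset":[0,0,1.6],"yaw":0,"gripper":1},{"offset":[0,0,2.7],"yaw":0,"gripper":1},{"offset":[0,0,4],"yaw":0,"gripper":1},{"offset":[0,0,5.5],"yaw":0,"gripper":1},{"offset":[0,0,7],"yaw":0,"gripper":1},{"offset":[0,0,8.5],"yaw":0,"gripper":1},{"offset":[0,0,10],"yaw":0,"gripper":1},{"offset":[0,0,11.3],"yaw":0,"gripper":1},{"offset":[0,0,12.3],"yaw":0,"gripper":1},{"offset":[0,0,12.8],"yaw":0,"gripper":1},{"offset":[0,0,13],"yaw":0,"gripper":1}]' && python3 -m jog '[{"offset":[0,0,0],"yaw":0,"gripper":1},{"offset":[0,0,0],"yaw":0,"gripper":1},{"offset":[0,0,0],"yaw":0,"gripper":1},{"offset":[0,0,0],"yaw":0,"gripper":1}]'; python3 - <<'E'
from h import *
# check: label on pack in same wrist-image place as before lift => no slip; tag still on post in top view
a=np.load('pics/w7.npy').astype(int);C,b=snap('wrist','w8');b=b.astype(int)
def top(i):
    m=(i[200:300,200:360].max(2)<75).astype(np.uint8);c=max(cv2.findContours(m,0,2)[0],key=cv2.contourArea);return cv2.boundingRect(c)
print('pack in wrist image before/after',top(a),top(b))
print(robot.sense()['force'],robot.sense()['qd'].round(3))
E
```

```text
clock: 18.68
position: [588.8, 189.3, 195.8]
ee_rot: [0.995, 0.096, -0.0, 0.0]
force: [-0.5, -0.4, -5.7]
grip_width: 49.9
grasp_force: 30.0
clock: 19.18
position: [588.8, 189.3, 195.5]
ee_rot: [0.995, 0.096, -0.0, 0.0]
force: [0.5, 0.1, -5.8]
grip_width: 50.3
grasp_force: 30.0
pack in wrist image before/after (9, 0, 134, 100) (9, 0, 134, 100)
[-0.24690283 -0.68660134 -6.08695084] [ 0.001 -0.001 -0.     0.     0.    -0.001 -0.   ]
```

```bash
python3 -c "
from workcell import robot
print(robot.close_job())"
```

```text
the job is handed in; nothing more can be done
None
```

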